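# Refit the valve's T-handle and shut the valve

## Robot

A 6-joint arm with a two-finger parallel gripper is mounted at the origin on a cart in front of the work surface, level with it; the furniture and walls round the work are solid. World frame = base frame: x ahead of the robot, y to its left, z up, the work surface at z = 0. Lengths are in m, angles in rad, forces in N, time in s.
With the tool pointing down it reaches from about 0.35 to 0.85 m from the base axis. Payload 8.1 kg.
Tool frame: the origin (TCP) lies between the finger pads; the fingertips stand 11 mm ahead of it and the grasp point (between the pads) lies 8 mm behind it; y points along the fingers, x is the direction in which the jaws open and shut, and the axes are right-handed (so a half turn about y gives the same grasp; the last joint's range is limited). The gripper opens to 93 mm and grips with 3 to 60 N. Pads are 15 mm wide; open, the fingers measure 128 mm over their backs; the gripper's body (75 mm by 188 mm) begins 65 mm behind the grasp point.
Start: joints at [1.091, 0.13, 1.488, -0, 1.523, -0.085], TCP at [0.231, 0.554, 0.23] pointing down, gripper open.
Joint ranges: [-2.96, 2.96], [-0.89, 2.26], [0.02, 2.5], [-1.34, 4.48], [0, 2.73], [-2.66, 2.66]. Speed limits (rad/s): [2.39, 2.39, 2.79, 3.14, 3.14, 3.14].

## Interface

Orientations are given as a rotation vector (axis times angle).
In Python, from plant import readout, optics, robot gives the robot as it stands.
- The arm moves only by the shell command python3 -m creep 'ROWS' [FORCE]. ROWS is JSON, a list that holds one entry, the list of rows, each a list of 7 numbers: the closure, from 0 (fully open) to 1 (shut), then the shift along the tool's x, y, z in cm, then the turn, a rotation vector about the tool's x, y, z in degrees. In form: [[[grip, x, y, z, wx, wy, wz], ...]]. A call has exactly 8 rows; each row shifts and turns the pose as measured when the row begins, along the tool's axes as they then stand; what a row does not reach is not made up. A row lasts 1/10 s, in which the tool goes at most 50 mm and 8.59 degrees, less where a joint would pass 70% of its speed; a pose out of reach is approached as far as the arm can. A call is refused whole if a number of a shift passes 5 or a number of a turn 8.59, either way. A call with a gripper value outside its range is refused whole. The fingers move at their own pace and stop on an object; FORCE is the grip in N (left out, the last holds). Time passes only in rows, so rows that do not move let the fingers close, or fill a call up. It gives the time, the measured TCP pose, the force and the opening at its end, in the units of the state.
- readout.read_state(): the state, without advancing time (a new reading comes with each control period).
- optics.read_camera(name): name is "scene" or "side" or "wrist"; returns a dict with "frame" (400x640x3 uint8, red, green, blue), "depth" (400x640 float32, m along the optical axis (not along the pixel's ray), 0 where there is no reading), "intrinsics" (3x3 intrinsics, pixels), "R" (3x3) and "t" (3): a world point X has camera coordinates R X + t. Camera axes: x right, y down, z forward; pixel columns grow to the right and rows downward; lengths in m; the calibration is good to about 2 mm. The wrist camera is an equidistant fisheye: a pixel r from the principal point sees the ray r / f radians off the axis. A picture is of the moment at which its call begins.
- robot.close_job(): hands the job in, once; it reports no verdict.
The state is a dict: "t": time; "q": joint angles; "dq": joint speeds; "joint_torque": joint torques, N m; "tool_pos": TCP position; "orientation": TCP orientation; "force": force on the tool from outside, world axes, zero at the start; "wrist_torque": the same for the moment, N m; "opening": finger opening in m.
Only numpy, scipy, OpenCV 4.12 (cv2) and the standard library are available. Lean on these libraries where they do the work, as an engineer would, in place of code of your own. Each camera call takes 0.05 s, during which the arm holds its last target. There are 200 camera calls.

## Task

The shut-off valve on the inclined test stand has been left partly open and its T-handle is off, standing on the bench. Fit the handle on the valve: turn it so that the slot in its hub matches the two flats of the spindle, and push it fully home until the hub rests on the collar. Then turn it clockwise to the stop so that the valve is shut (bar straight across the pipe), let go of it, and leave everything else on the bench where it is.

Things in the scene. Friction and masses are not known exactly. Their poses are not given: they have to be found in the camera images.
- handle: Loose T-handle, black bar on a dark steel hub, 0.17 to 0.29 kg, standing upright on its hub, 64 mm tall. Origin: centre of the hub's underside; z from hub to bar; the bar runs along y. Round hub 46 mm across, 30 mm high. In its underside an oblong slot, 27.4 mm along y (the way of the bar) by 13.2 mm along x, 23 mm deep, mouth eased by 2 mm over 4 mm. Fits either way round.
- handle_bar (a point): Middle of the handle's bar, on the handle's axis 56 mm above its origin (axes as the handle's): the place to grip, across the bar. Bar 110 mm long (y), 16 mm wide (x), 16 mm high (z 48 to 64 mm over the origin), flat sides. Below it a neck 17 mm thick, flaring to 26 mm where it meets the hub's top at 30 mm.
- spindle_seat (a point): On the spindle's axis, in the face of the 44 mm round collar where the hub comes to rest. z points out of the valve, 30 degrees off vertical, leaning to the robot's side. The frame turns with the spindle: its flats face +x and -x, its long side runs along y. The handle is home when its origin is here, its z along this z and its bar along this y, either way.
- spindle_end (a point): Middle of the steel spindle's free end, 22 mm from the seat along its z (axes as the seat's). The spindle is 26 mm across along y, with two flats 12 mm apart (in x) for 17 mm from the collar, then a lead-in: every side tapers in by 2.5 mm over the last 5 mm.
- spindle (a joint): Valve spindle's angle, rad: 0 = open (long side in line with the pipe), growing clockwise as one looks at the valve (a negative turn about the seat's z) to a stop at 1.571 = shut (bar straight across the pipe). Starts at 0.15 to 0.70, stays where it is left, takes about 0.1 N m to turn. The handle has some 0.05 rad of play on the flats either way.
- valve_stand: Valve stand, fixed: base plate 135 x 160 x 10 mm, face plate 130 x 140 mm sloping 30 degrees up away from the robot, brass ball valve with its pipe along the stand's y, small gauge and bleed screw on the upper face. Origin on the bench under the valve; x to its back, z up. Seat at x -25, z 89 mm; only the spindle stands proud of the collar's plane.
- nest_block: Bystander: milled aluminium block with a round pocket, 44 x 70 x 28 mm; origin at the centre of its underside.
- grease_tin: Bystander: flat round tin, 54 mm across, 24 mm high; origin at the centre of its underside.
- spanner: Bystander: open-ended spanner lying flat, 30 x 150 x 5 mm, long along its y; origin at its middle.
- hex_key: Bystander: long-arm hex key lying flat, 32 x 132 x 6 mm; origin at its middle.
- dropper_bottle: Bystander: small standing dropper bottle with a pointed cap, 31 mm across, 94 mm tall; origin at the centre of its underside.

How it is judged:
On the way, in this order (a step that is already met when the one before it is completed fails the run):
1. the handle is fully home on the spindle's flats while the valve is still open (distance between handle and spindle_seat below 0.004 m and angle between the z axis of handle and the z axis of spindle_seat, either way round below 0.08 rad and angle between the y axis of handle and the y axis of spindle_seat, either way round below 0.12 rad and value of joint spindle below 1.3 rad), for 0.1 s.
2. the valve is turned shut with the handle on it (value of joint spindle above 1.46 rad and distance between handle and spindle_seat below 0.006 m), for 0.1 s.
At the end, for the whole second after the job is handed in: The spindle stands within about 6 degrees of its shut stop (1.46 rad or more), and the handle sits fully home on it, at rest: the centre of its hub's underside within 4 mm of the collar's centre, its axis within 0.08 rad of the spindle's and its bar within 0.12 rad of the flats (value of joint spindle above 1.46 rad and distance between handle and spindle_seat below 0.004 m and angle between the z axis of handle and the z axis of spindle_seat, either way round below 0.08 rad and angle between the y axis of handle and the y axis of spindle_seat, either way round below 0.12 rad and linear speed of handle below 0.02 m/s); the robot touches nothing.
It fails at once if a bystander on the bench is shifted by more than 40 mm, or the bottle tipped over (distance of any of nest_block, grease_tin, spanner, hex_key, dropper_bottle from where it was at the start of the episode above 0.04 m or angle between dropper_bottle's own z axis and vertical above 0.6 rad).
It also fails if it takes over 45 s, if anything falls off the work surface, if the arm or the gripper's body presses on something with over 40 N, if the wrist force passes 120 N, or if a joint passes its speed limit or range.

## Working session

There is one attempt and no reset: what is moved stays moved. The work goes in short steps, Python scripts to look and compute and a shell command to move; the robot and the scene stay as the last step left them, time stands still between calls to the robot, and variables do not carry over. Pictures are saved under pics/ and viewed, about 8 in all and at most 12, crops included, and the job is handed in when it is done.

```bash
mkdir -p pics; ls; cat > h.py <<'E'
import numpy as np,cv2
from plant import readout,optics,robot
from scipy.spatial.transform import Rotation as Ro
def cam(n):
    c=optics.read_camera(n); return c
def save(n,im): cv2.imwrite('pics/'+n+'.png',im[:,:,::-1])
def pts(c):
    d=c['depth'];K=c['intrinsics'];v,u=np.mgrid[:400,:640]
    P=np.stack([(u-K[0,2])/K[0,0]*d,(v-K[1,2])/K[1,1]*d,d],-1)
    W=(P-c['t'])@c['R']; W[d<=0]=np.nan
    return W
E
python3 - <<'E'
from h import *
for n in('scene','side'):
    c=cam(n);save(n+'0',c['frame']);np.savez('pics/'+n,**c);print(n,c['intrinsics'],-c['R'].T@c['t'],c['R'][2])
s=readout.read_state();print(s)
E
```

```text
pics
scene [[365.21909212   0.         320.42770763]
 [  0.         365.21909212 200.90297796]
 [  0.           0.           1.        ]] [0.22066717 0.22319293 0.86460925] [ 0.37718377 -0.28951572 -0.87972328]
side [[488.90244136   0.         319.68000251]
 [  0.         488.90244136 199.5639248 ]
 [  0.           0.           1.        ]] [ 1.30340144 -0.48186884  0.7313786 ] [-0.68397135  0.44268422 -0.57983952]
{'t': 0.1, 'q': array([ 1.09060049e+00,  1.31076357e-01,  1.48911731e+00, -1.51305900e-05,
        1.52298497e+00, -8.53956921e-02]), 'dq': array([ 0.0013336 , -0.00036967, -0.00289471,  0.00013491, -0.00078603,
       -0.00105507]), 'joint_torque': array([ 1.69766041e-03, -5.61340284e+01, -4.93094623e+01,  7.70320930e-02,
        2.90682324e-02, -8.80335932e-06]), 'tool_pos': array([0.23054017, 0.55343649, 0.22872701]), 'orientation': array([-1.37129181, -0.91262079,  0.91489832]), 'force': array([0.8096392 , 0.71751572, 0.03193444]), 'wrist_torque': array([ 0.02851537, -0.0370615 ,  0.01167587]), 'opening': 0.09308223549238386}
```

View pics/scene0.png

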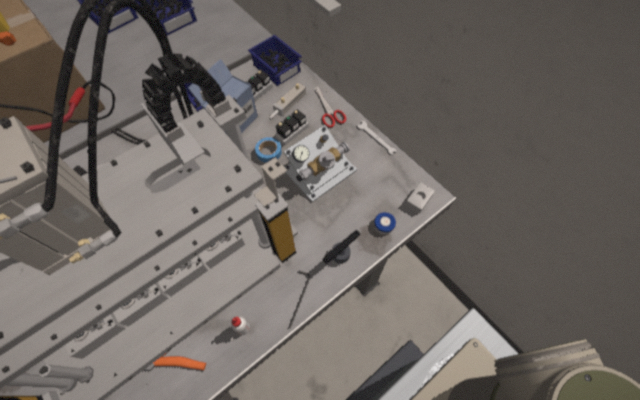

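View pics/side0.png

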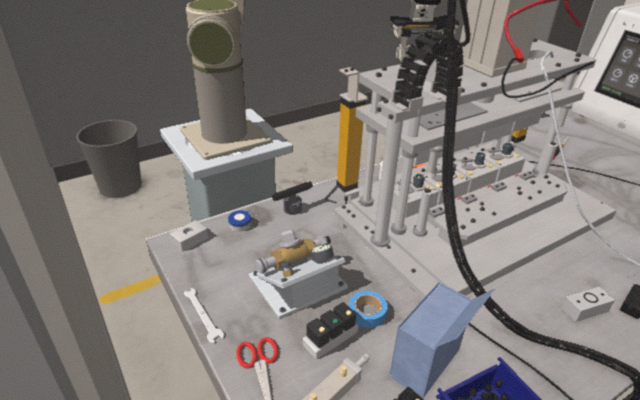

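The scene view shows the handle at about (342,245), the hex key's arm beside it at (330,250) to (292,328), the tin at (384,222), the block at (420,195) and the valve at (322,160). The orange pillar of the press stands at (275,230). In the side view the valve is at (292,250) and the handle at (292,195).

```bash
python3 - <<'E'
from h import *
for n,L in(('scene',[(342,245),(354,235),(330,258),(345,256),(385,222),(420,195),(325,157),(315,190),(352,165),(322,130),(292,165),(275,200),(280,255),(240,325),(292,326),(262,205),(305,270)]),('side',[(292,190),(276,192),(308,186),(292,206),(290,240),(290,252),(265,262),(320,255),(350,90),(240,215),(348,180)])):
    c=dict(np.load(f'pics/{n}.npz'));W=pts(c)
    for u,v in L: print(n,u,v,W[v,u].round(3))
    f=c['frame']
    crop=f[100:300,230:450] if n=='scene' else f[160:330,220:400]
    save(n+'_c',cv2.resize(crop,None,fx=3,fy=3,interpolation=cv2.INTER_CUBIC)[:600,:800])
E
```

```text
scene 342 245 [ 0.441 -0.006  0.064]
scene 354 235 [ 0.443 -0.045  0.062]
scene 330 258 [0.434 0.036 0.065]
scene 345 256 [ 0.424 -0.003  0.031]
scene 385 222 [ 0.431 -0.142  0.024]
scene 420 195 [ 0.431 -0.271  0.019]
scene 325 157 [ 0.634 -0.112  0.111]
scene 315 190 [ 0.623 -0.068  0.01 ]
scene 352 165 [ 0.62  -0.198  0.011]
scene 322 130 [ 0.724 -0.175  0.083]
scene 292 165 [ 0.699 -0.052  0.057]
scene 275 200 [0.508 0.101 0.313]
scene 280 255 [0.492 0.128 0.118]
scene 240 325 [0.439 0.278 0.063]
scene 292 326 [0.38  0.191 0.001]
scene 262 205 [0.517 0.123 0.307]
scene 305 270 [0.465 0.089 0.003]
side 292 190 [ 0.448 -0.008  0.063]
side 276 192 [ 0.436 -0.046  0.063]
side 308 186 [0.448 0.036 0.06 ]
side 292 206 [ 0.459 -0.015  0.024]
side 290 240 [ 0.64  -0.121  0.093]
side 290 252 [ 0.662 -0.133  0.083]
side 265 262 [ 0.657 -0.186  0.078]
side 320 255 [ 0.711 -0.094  0.095]
side 350 90 [0.52  0.093 0.326]
side 240 215 [ 0.43  -0.14   0.025]
side 348 180 [0.525 0.1   0.1  ]
```

View pics/scene_c.png

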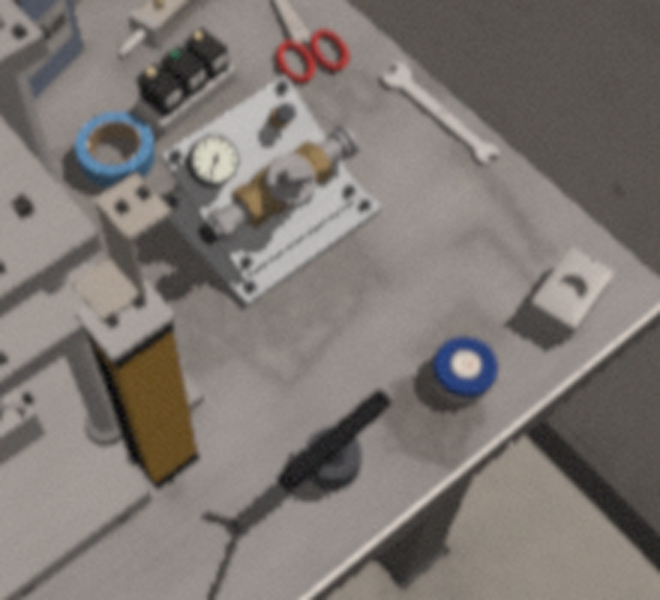

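```bash
python3 - <<'E'
from h import *
A=[]
for n in('scene','side'):
    c=dict(np.load(f'pics/{n}.npz'));W=pts(c);A.append(W.reshape(-1,3))
    f=c['frame'].astype(int)
    m=(abs(W[...,0]-.44)<.08)&(abs(W[...,1]+.005)<.08)&(W[...,2]>.055)&(W[...,2]<.072)&(f.max(2)<90)
    P=W[m];r=cv2.minAreaRect(P[:,:2].astype(np.float32));print(n,'bar',len(P),np.median(P[:,2]),P.mean(0),r)
    # valve stand face plate plane
    m=(abs(W[...,0]-.66)<.12)&(abs(W[...,1]+.12)<.11)&(W[...,2]>.012)&(W[...,2]<.13)
    P=W[m];best=0
    rng=np.random.default_rng(0)
    for i in range(3000):
        a=P[rng.choice(len(P),3,False)];k=np.cross(a[1]-a[0],a[2]-a[0]);l=np.linalg.norm(k)
        if l<1e-4: continue
        k/=l;k*=np.sign(k[2])
        if abs(k[2]-.866)>.08: continue
        I=abs((P-a[0])@k)<.003
        if I.sum()>best: best=I.sum();B=I
    Q=P[B];cc=Q.mean(0);k=np.linalg.svd(Q-cc)[2][2];k*=np.sign(k[2])
    print(n,'plate',best,len(P),'n',k,'c',cc,'tilt',np.degrees(np.arccos(k[2])),'yaw',np.degrees(np.arctan2(-k[1],-k[0])))
    o=P[((P-cc)@k)>.022]
    h=(o-cc)@k; print('top heights',np.sort(h)[-30:].round(3)); t=o[h>h.max()-.006];print(len(t),t.mean(0))
A=np.concatenate(A);A=A[~np.isnan(A[:,0])]
print('heightmap cm rows x -.1...8 cols y .7..-.3')
for x in np.arange(0.1,.8,.05):
    print('%.2f'%x,*['%3d'%(100*np.max(A[(abs(A[:,0]-x)<.026)&(abs(A[:,1]-y)<.026)][:,2],initial=-.1)) for y in np.arange(.7,-.31,-.05)])
c=cam('wrist');s=readout.read_state();R=Ro.from_rotvec(s['orientation']).as_matrix()
C=-c['R'].T@c['t'];print('cam in tool',R.T@(C-s['tool_pos']),'\n',c['R']@R,c['intrinsics'],'\n',R)
save('wrist0',c['frame'])
E
```

```text
scene bar 320 0.06437201762371322 [ 0.44019214 -0.0014967   0.063837  ] ((0.44209516048431396, -0.004604846239089966), (0.01722336746752262, 0.10898923128843307), 3.010737657546997)
scene plate 1362 2792 n [-0.50650648 -0.00188803  0.86223409] c [ 0.67224858 -0.12132741  0.05278846] tilt 30.431640661546403 yaw 0.21357236611563618
top heights [0.07  0.07  0.07  0.071 0.071 0.071 0.071 0.071 0.071 0.071 0.071 0.071
 0.071 0.072 0.072 0.072 0.072 0.072 0.072 0.073 0.073 0.073 0.073 0.073
 0.074 0.074 0.074 0.075 0.075 0.076]
29 [ 0.62696009 -0.11961313  0.10985862]
side bar 237 0.06221321832584155 [ 0.44614505 -0.01002489  0.06130332] ((0.44415798783302307, -0.006446067243814468), (0.01795659400522709, 0.10892796516418457), 1.5467712879180908)
side plate 864 3440 n [-0.48902918 -0.01246153  0.8721784 ] c [ 0.69902096 -0.13753439  0.06709002] tilt 29.28722063836628 yaw 1.4597059363008968
top heights [0.069 0.069 0.069 0.069 0.069 0.069 0.069 0.069 0.07  0.07  0.07  0.07
 0.07  0.071 0.071 0.071 0.071 0.071 0.071 0.071 0.072 0.072 0.072 0.072
 0.072 0.072 0.072 0.072 0.072 0.072]
46 [ 0.6
[... 1110 characters left out ...]
6  37   0   8  11  11   8   0   1
0.70   0  36  37  37  47  51  51  54  53  37  62  61  57  44   0  10  10  10   9   0   0
0.75   0   5  26  26  48  49  10   9  47  46  45  57  57  44   0   9   8   8   8   1   1
cam in tool [-0.00056514 -0.15416585  0.08250111] 
 [[ 9.99999764e-01  4.25377328e-04  5.39817926e-04]
 [ 6.41332048e-04 -2.95197779e-01 -9.55435953e-01]
 [-2.47067740e-04  9.55436074e-01 -2.95197982e-01]] [[309.70691629   0.         319.46441862]
 [  0.         309.70691629 195.82813719]
 [  0.           0.           1.        ]] 
 [[ 3.84650796e-01 -6.64504472e-04 -9.23061928e-01]
 [ 9.23061088e-01 -1.25251713e-03  3.84651348e-01]
 [-1.41175342e-03 -9.99998995e-01  1.31596508e-04]]
```

```bash
cat >> h.py <<'E'
def plan(wps,grip=0,s=None):
    """wps: list of (pos, R, nrows) from the measured pose; prints rows"""
    s=s or readout.read_state();p=s['tool_pos'];R=Ro.from_rotvec(s['orientation']);out=[]
    for P,T,n in wps:
        T=Ro.from_matrix(T) if not isinstance(T,Ro) else T
        dv=(R.inv()*T).as_rotvec()
        for i in range(n):
            q=p+(np.array(P)-p)/(n-i)
            out.append([grip]+list((R.inv().apply(q-p)*100).round(2))+list(np.degrees(dv/n).round(2)))
            p=q;R=R*Ro.from_rotvec(dv/n)
    for k in range(0,len(out),8): print('[['+',\n'.join(str([float(v) for v in r]) for r in out[k:k+8])+']]')
    return out
def show(s=None):
    s=s or readout.read_state();print('t',s['t'],s['tool_pos'].round(4),'\n',Ro.from_rotvec(s['orientation']).as_matrix().round(3),s['force'].round(1),s['opening'],s['q'].round(2))
def yaw(d):  # tool pointing down, tool x at yaw d deg
    return Ro.from_euler('z',d,degrees=True)*Ro.from_matrix(np.array([[1,0,0],[0,0,1],[0,-1,0]]))
E
python3 - <<'E'
from h import *
print(yaw(0).as_matrix()); plan([([.33,.3,.28],yaw(40),7),([.40,.05,.3],yaw(15),6),([.47,-.05,.3],yaw(2),3)])
E
```

```text
[[ 1.  0.  0.]
 [ 0.  0.  1.]
 [ 0. -1.  0.]]
[[[0.0, -2.8, -0.73, -2.7, 0.0, 3.91, -0.01],
[0.0, -2.61, -0.73, -2.89, 0.0, 3.91, -0.01],
[0.0, -2.4, -0.73, -3.06, 0.0, 3.91, -0.01],
[0.0, -2.19, -0.73, -3.22, 0.0, 3.91, -0.01],
[0.0, -1.96, -0.73, -3.36, 0.0, 3.91, -0.01],
[0.0, -1.73, -0.73, -3.48, 0.0, 3.91, -0.01],
[0.0, -1.49, -0.73, -3.59, 0.0, 3.91, -0.01],
[0.0, -1.78, -0.33, -3.94, 0.0, 4.17, 0.0]]]
[[[0.0, -1.49, -0.33, -4.06, 0.0, 4.17, 0.0],
[0.0, -1.19, -0.33, -4.16, 0.0, 4.17, 0.0],
[0.0, -0.89, -0.33, -4.23, 0.0, 4.17, 0.0],
[0.0, -0.58, -0.33, -4.29, 0.0, 4.17, 0.0],
[0.0, -0.27, -0.33, -4.32, 0.0, 4.17, 0.0],
[0.0, 1.39, 0.0, -3.82, 0.0, 4.33, 0.0],
[0.0, 1.68, 0.0, -3.71, 0.0, 4.33, 0.0],
[0.0, 1.95, 0.0, -3.57, 0.0, 4.33, 0.0]]]
```

```bash
python3 -m creep '[[[0,-2.8,-0.7,-2.7,0,3.9,0],[0,-2.6,-0.7,-2.9,0,3.9,0],[0,-2.4,-0.7,-3.1,0,3.9,0],[0,-2.2,-0.7,-3.2,0,3.9,0],[0,-2,-0.7,-3.4,0,3.9,0],[0,-1.7,-0.7,-3.5,0,3.9,0],[0,-1.5,-0.7,-3.6,0,3.9,0],[0,-1.8,-0.3,-3.9,0,4.2,0]]]' 20
python3 - <<'E'
from h import *
show();plan([([.40,.05,.3],yaw(15),6),([.47,-.07,.3],yaw(2),4)])
E
```

```text
t: 0.95
tool_pos: [0.34, 0.2492, 0.278]
orientation: [-1.522, -0.475, 0.487]
force: [0.8, -0.2, -0.5]
opening: 0.0932
t 0.95 [0.34   0.2492 0.278 ] 
 [[ 0.817 -0.005 -0.576]
 [ 0.576 -0.008  0.817]
 [-0.009 -1.    -0.003]] [ 0.8 -0.2 -0.5] 0.0932041743838306 [ 0.51 -0.37  1.86 -0.    1.66 -0.1 ]
[[[0.0, -1.1, -0.35, -3.29, 0.04, 3.36, -0.08],
[0.0, -0.9, -0.35, -3.35, 0.04, 3.36, -0.08],
[0.0, -0.71, -0.35, -3.4, 0.04, 3.36, -0.08],
[0.0, -0.5, -0.36, -3.43, 0.04, 3.36, -0.08],
[0.0, -0.3, -0.36, -3.45, 0.04, 3.36, -0.08],
[0.0, -0.1, -0.36, -3.47, 0.04, 3.36, -0.08],
[0.0, 0.91, -0.0, -3.35, -0.0, 3.25, 0.0],
[0.0, 1.1, -0.0, -3.29, -0.0, 3.25, 0.0]]]
[[[0.0, 1.29, -0.0, -3.23, -0.0, 3.25, 0.0],
[0.0, 1.47, -0.0, -3.15, -0.0, 3.25, 0.0]]]
```

Tracking is good.

```bash
python3 -m creep '[[[0,-1,-0.3,-3.6,0,4,0],[0,-0.8,-0.3,-3.8,0,4,0],[0,-0.6,-0.3,-4,0,4,0],[0,-0.2,-0.3,-4,0,4,0],[0,0.4,-0.3,-4,0,4,0],[0,1.2,-0.3,-4,0,4,0],[0,2,0,-4,0,4,0],[0,2.5,0,-4,0,3.2,0]]]'
python3 - <<'E'
from h import *
show();c=cam('wrist');show();np.savez('pics/w1',**c);save('w1',c['frame'])
E
```

```text
t: 1.75
tool_pos: [0.4869, -0.0575, 0.2993]
orientation: [-1.578, -0.035, 0.037]
force: [-0.1, 0.2, 0.4]
opening: 0.0932
t 1.75 [ 0.4869 -0.0575  0.2993] 
 [[ 0.999 -0.001 -0.046]
 [ 0.046 -0.007  0.999]
 [-0.001 -1.    -0.007]] [-0.1  0.2  0.4] 0.09318720902996748 [-0.22 -0.19  1.67 -0.01  1.65 -0.26]
t 1.8 [ 0.4895 -0.0627  0.2975] 
 [[ 0.999 -0.002 -0.039]
 [ 0.039 -0.01   0.999]
 [-0.003 -1.    -0.01 ]] [-4.3 -2.8 -0.7] 0.09308271663198546 [-0.22 -0.18  1.67 -0.01  1.65 -0.26]
```

View pics/w1.png

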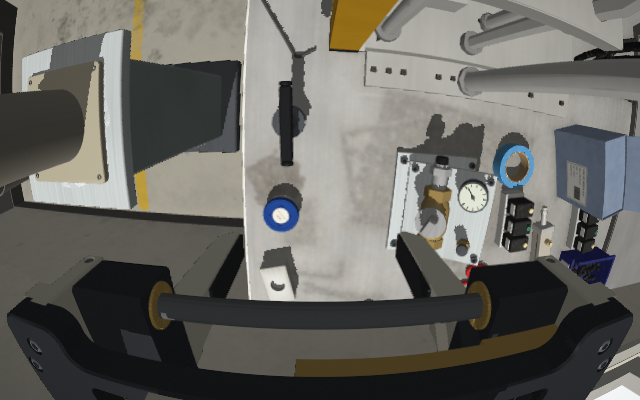

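The wrist view shows the bar at about (286,123), upright in the image and clear of the tin at (281,215). The valve's collar is at (432,222), with the spindle seen obliquely. I'll measure the bar on its plane and zoom in on the spindle.

```bash
cat >> h.py <<'E'
def ray(c,uv):
    K=c['intrinsics'];d=(np.atleast_2d(uv)-K[:2,2])/K[0,0];r=np.linalg.norm(d,axis=1)
    v=np.c_[d*np.sinc(r/np.pi)[:,None],np.cos(r)]  # sin(r)/r
    return -c['R'].T@c['t'],v@c['R']
def onplane(c,uv,p,n):
    C,v=ray(c,uv);return C+v*(((p-C)@n)/(v@n))[:,None]
def wpts(c):
    v,u=np.mgrid[:400,:640];C,d=ray(c,np.c_[u.ravel(),v.ravel()]);z=d@c['R'][2]
    W=C+d/z[:,None]*c['depth'].reshape(-1,1);W[c['depth'].ravel()<=0]=np.nan;return W.reshape(400,640,3)
E
python3 - <<'E'
from h import *
c=dict(np.load('pics/w1.npz'));f=c['frame'].astype(int);W=wpts(c)
Z=np.array([0,0,1.])
m=(W[...,2]>.056)&(W[...,2]<.075)&(abs(W[...,0]-.44)<.05)&(abs(W[...,1])<.08)&(f.max(2)<70)
v,u=np.nonzero(m);P=onplane(c,np.c_[u,v],np.array([0,0,.064]),Z)
print(len(P),np.median(W[m],axis=0),cv2.minAreaRect(P[:,:2].astype(np.float32)))
for q in [(432,222),(408,180),(440,186),(400,230)]:print(q,W[q[1],q[0]].round(3))
save('w1v',cv2.resize(c['frame'][140:270,380:505],None,fx=4.6,fy=4.6,interpolation=cv2.INTER_CUBIC))
E
```

```text
1032 [ 0.4414759  -0.00284484  0.06284297] ((0.4413055181503296, -0.0045230090618133545), (0.016506442800164223, 0.10727827250957489), 1.7240759134292603)
(432, 222) [ 0.63  -0.111  0.109]
(408, 180) [ 0.622 -0.083  0.01 ]
(440, 186) [ 0.648 -0.073  0.076]
(400, 230) [ 0.62  -0.166  0.01 ]
```

View pics/w1v.png

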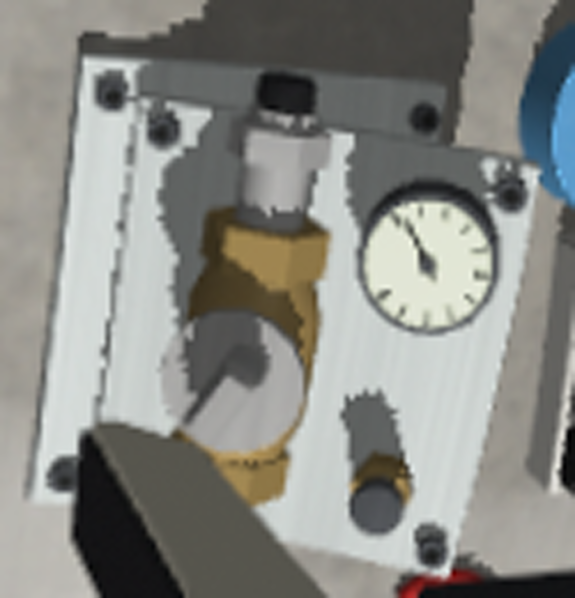

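The handle is at (0.4415, -0.0045), yaw about 1.8°, and the bar's height and size agree with the data. In the zoomed view the collar is a disc at (235,380), with the spindle's shadow across it, so its angle is not clear. I'll look along the spindle axis before grasping.

```bash
cat >> h.py <<'E'
def tilt(th,yw=0,tl=30):  # tool y along -seat z; tool x along seat x at spindle angle th (deg), stand yaw yw
    return Ro.from_euler('z',yw,degrees=True)*Ro.from_euler('y',-tl,degrees=True)*Ro.from_euler('z',-th,degrees=True)*yaw(0)
E
python3 - <<'E'
from h import *
print(tilt(0).as_matrix().round(2)); plan([([.586,-.195,.178],tilt(0),8)])
E
```

```text
[[ 0.87  0.5   0.  ]
 [ 0.    0.    1.  ]
 [ 0.5  -0.87  0.  ]]
[[[0.0, 1.14, 1.51, -1.68, -0.0, 0.29, -3.77],
[0.0, 1.05, 1.58, -1.68, -0.0, 0.29, -3.77],
[0.0, 0.95, 1.65, -1.67, -0.0, 0.29, -3.77],
[0.0, 0.85, 1.7, -1.67, -0.0, 0.29, -3.77],
[0.0, 0.75, 1.76, -1.66, -0.0, 0.29, -3.77],
[0.0, 0.64, 1.8, -1.66, -0.0, 0.29, -3.77],
[0.0, 0.53, 1.84, -1.66, -0.0, 0.29, -3.77],
[0.0, 0.41, 1.87, -1.66, -0.0, 0.29, -3.77]]]
```

```bash
python3 -m creep '[[[0,1.2,1.5,-1.7,0,0.3,-4.2],[0,1.1,1.6,-1.7,0,0.3,-4.2],[0,1,1.7,-1.7,0,0.3,-4.2],[0,0.9,1.7,-1.7,0,0.3,-4.2],[0,0.8,1.8,-1.7,0,0.3,-4.2],[0,0.7,1.8,-1.7,0,0.3,-4.2],[0,0.6,1.8,-1.7,0,0.3,-4],[0,0,0,0,0,0,0]]]'
python3 - <<'E'
from h import *
c=cam('wrist');show();np.savez('pics/w2',**c);save('w2',c['frame'])
E
```

```text
t: 2.6
tool_pos: [0.5826, -0.1884, 0.1884]
orientation: [-1.533, -0.405, -0.412]
force: [-0.8, -0.1, -0.9]
opening: 0.0931
t 2.65 [ 0.5829 -0.1879  0.1901] 
 [[ 0.868  0.497  0.004]
 [-0.003 -0.002  1.   ]
 [ 0.497 -0.868 -0.   ]] [-0.5 -0.7 -0.2] 0.09325231300825877 [-0.55 -0.25  2.02  0.33  0.95 -0.68]
```

View pics/w2.png

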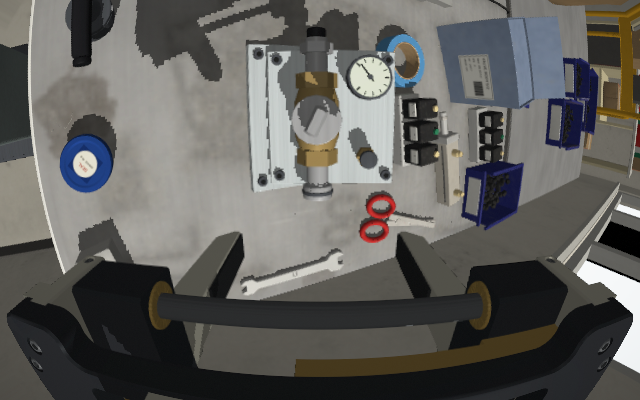

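The view along the axis shows the spindle on the collar at (317,121). Its long side leans clockwise, from about (309,137) to (328,108). The pipe runs vertically through x = 317.

```bash
python3 - <<'E'
from h import *
c=dict(np.load('pics/w2.npz'));f=c['frame'].astype(int);W=wpts(c)
n=np.array([-.5,0,.866]);ex=np.array([.866,0,.5])
# plate plane
v,u=np.mgrid[:400,:640]
reg=(u>250)&(u<395)&(v>45)&(v<190)
for q in [(275,110),(260,150),(350,120),(385,180)]:print(q,W[q[1],q[0]].round(4),f[q[1],q[0]])
P=W[(u>285)&(u<345)&(v>90)&(v<155)].reshape(-1,3);h=P@n
print(np.histogram(h[~np.isnan(h)],bins=25))
pm=reg&(f.min(2)>170);Q=W[pm];h0=np.median(Q@n)
Q=Q[abs(Q@n-h0)<.004];k=np.linalg.svd(Q-Q.mean(0),full_matrices=False)[2][2];k*=np.sign(k[2]);print('plate',len(Q),Q.mean(0),'n',k,'tilt',np.degrees(np.arccos(k[2])),'yaw',np.degrees(np.arctan2(-k[1],-k[0])))
# plate outline yaw : in-plane minAreaRect
U=onplane(c,np.c_[u[pm],v[pm]],Q.mean(0),n);r=cv2.minAreaRect(np.c_[U@ex,U[:,1]].astype(np.float32));print('rect',r)
save('w2v',cv2.resize(c['frame'][85:160,280:360],None,fx=7,fy=7,interpolation=cv2.INTER_CUBIC))
E
```

```text
(275, 110) [ 0.6247 -0.113   0.0234] [200 207 204]
(260, 150) [ 0.6119 -0.1554  0.009 ] [198 204 202]
(350, 120) [ 0.6914 -0.124   0.0613] [202 208 206]
(385, 180) [ 0.7214 -0.186   0.0851] [148 153 153]
(array([686, 270,   0,   0,   0,   0,   0,   2,  33,  42,  83, 127, 152,
       303, 103,   0, 640, 863,   0,   0,   0,   2,  72, 168, 214]), array([-0.29420934, -0.29112035, -0.28803136, -0.28494236, -0.28185337,
       -0.27876438, -0.27567539, -0.2725864 , -0.26949741, -0.26640842,
       -0.26331943, -0.26023044, -0.25714144, -0.25405245, -0.25096346,
       -0.24787447, -0.24478548, -0.24169649, -0.2386075 , -0.23551851,
       -0.23242951, -0.22934052, -0.22625153, -0.22316254, -0.22007355,
       -0.21698456]))<stdin>:11: RuntimeWarning: Mean of empty slice.
  ret = um.true_divide(
Traceback (most recent call last):
IndexError: index 2 is out of bounds for axis 0 with size 0
```

Heights along the normal show the collar plane at about -0.242 and the spindle end at about -0.220. That is the 22 mm the data gives, so I'll segment by height.

```bash
python3 - <<'E'
from h import *
c=dict(np.load('pics/w2.npz'));f=c['frame'].astype(int);W=wpts(c)
n=np.array([-.5,0,.866]);ex=np.array([.866,0,.5])
v,u=np.mgrid[:400,:640];H=np.nan_to_num(W@n,nan=-9)
win=(u>280)&(u<355)&(v>85)&(v<160)
pm=(u>250)&(u<395)&(v>45)&(v<190)&(f.min(2)>170)&(H>-.30)&(H<-.28);Q=W[pm]
k=np.linalg.svd(Q-Q.mean(0),full_matrices=False)[2][2];k*=np.sign(k[2]);print('plate',len(Q),'n',k,'tilt',np.degrees(np.arccos(k[2])),'yaw',np.degrees(np.arctan2(-k[1],-k[0])))
U=onplane(c,np.c_[u[pm],v[pm]],Q.mean(0),n);r=cv2.minAreaRect(np.c_[U@ex,U[:,1]].astype(np.float32));print('plate rect',r)
def seg(lo,hi,name,out=None):
    m=win&(H>lo)&(H<hi);h=np.median(H[m]);p=h*n
    uv=np.c_[u[m],v[m]].astype(float);X=onplane(c,uv,p,n);A=np.c_[X@ex,X[:,1]].astype(np.float32)
    print(name,m.sum(),h,'rect',cv2.minAreaRect(A),'circ',cv2.minEnclosingCircle(A))
    return m,A,h
mc,Ac,hc=seg(-.2465,-.2385,'collar')
ms,As,hs=seg(-.228,-.214,'spin')
D=As-As.mean(0);w,V=np.linalg.eigh(D.T@D);d=V[:,1];d*=np.sign(d[1]);print('mean',As.mean(0),'long',d,'theta',np.degrees(np.arctan2(d[0],d[1])))
# collar incl. spindle-occluded: enclosing circle of collar, point
(cx,cy),R=cv2.minEnclosingCircle(Ac)
print('seat world',cx*ex+np.array([0,cy,0])+hc*n,R)
r=cv2.minAreaRect(As);print('end world',r[0][0]*ex+np.array([0,r[0][1],0])+hs*n,'-> seat',r[0][0]*ex+np.array([0,r[0][1],0])+(hs-.022)*n)
im=c['frame'].copy()
for m,col in((mc,(0,255,0)),(ms,(255,0,0))): im[m]=(im[m]*.6+np.array(col)*.4).astype(np.uint8)
save('w2v',np.hstack([cv2.resize(i[85:160,280:360],None,fx=5,fy=5,interpolation=cv2.INTER_CUBIC) for i in(c['frame'],im)]))
E
```

```text
plate 8105 n [-0.5197508   0.00163081  0.85431636] tilt 31.315708494001843 yaw -0.17977505153770748
plate rect ((0.6002994179725647, -0.12049560248851776), (0.14969897270202637, 0.1528024524450302), 0.3445027470588684)
collar 1503 -0.2415886810404903 rect ((0.5954322814941406, -0.12094125896692276), (0.04267463460564613, 0.04311278834939003), 62.88469696044922) circ ((0.5953293442726135, -0.1209629699587822), 0.022380532696843147)
spin 454 -0.2201872333751846 rect ((0.595504879951477, -0.12073624134063721), (0.025028366595506668, 0.012210693210363388), 64.2514419555664) circ ((0.5948044061660767, -0.12034721672534943), 0.012811131775379181)
mean [ 0.5954185  -0.12064918] long [0.43138638 0.90216726] theta 25.555574
seat world [ 0.63634955 -0.12096297  0.08844887] 0.022380532696843147
end world [ 0.62580084 -0.12073624  0.1070703 ] -> seat [ 0.63680084 -0.12073624  0.0880183 ]
```

View pics/w2v.png

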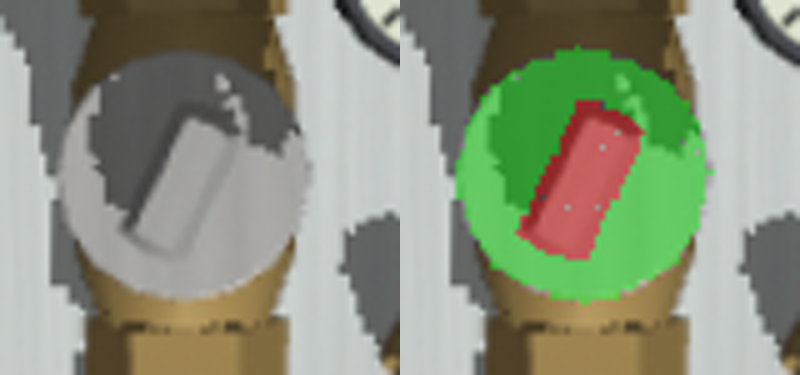

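The overlay confirms the spindle (red) is centred on the 44 mm collar (green). θ is about 25.7° and the seat about (0.6365, -0.121, 0.0885), matching the given 89 mm. Next I'll grasp the handle.

```bash
python3 - <<'E'
from h import *
plan([([.49,-.07,.2],yaw(1),5),([.4415,-.0045,.14],yaw(1.8),3)])
E
```

```text
[[[0.0, -1.52, -1.1, 2.35, 0.07, -0.24, 5.97],
[0.0, -1.62, -0.94, 2.36, 0.07, -0.24, 5.97],
[0.0, -1.7, -0.76, 2.37, 0.07, -0.24, 5.97],
[0.0, -1.76, -0.58, 2.37, 0.07, -0.24, 5.97],
[0.0, -1.8, -0.39, 2.38, 0.07, -0.24, 5.97],
[0.0, -1.58, 2.0, 2.21, 0.0, -0.27, -0.0],
[0.0, -1.57, 2.0, 2.22, 0.0, -0.27, -0.0],
[0.0, -1.56, 2.0, 2.23, 0.0, -0.27, -0.0]]]
```

```bash
python3 -m creep '[[[0,-1.5,-1.1,2.4,0,-0.2,6],[0,-1.6,-0.9,2.4,0,-0.2,6],[0,-1.7,-0.8,2.4,0,-0.2,6],[0,-1.8,-0.6,2.4,0,-0.2,6],[0,-1.8,-0.4,2.4,0,-0.2,6],[0,-1.6,2,2.2,0,-0.3,0],[0,-1.6,2,2.2,0,-0.3,0],[0,-1.6,1.5,2.2,0,-0.3,0]]]'
python3 - <<'E'
from h import *
show();plan([([.4415,-.0045,.1],yaw(1.8),2),([.4415,-.0045,.048],yaw(1.8),3)])
E
```

```text
t: 3.45
tool_pos: [0.4388, 0.0016, 0.1602]
orientation: [-1.592, 0.002, 0.032]
force: [0.7, -0.3, 0.4]
opening: 0.0929
t 3.45 [0.4388 0.0016 0.1602] 
 [[ 1.    -0.021 -0.019]
 [ 0.019 -0.021  1.   ]
 [-0.021 -1.    -0.021]] [ 0.7 -0.3  0.4] 0.09289731642625457 [-0.09 -0.25  1.98 -0.02  1.43 -0.11]
[[[0.0, 0.19, 3.01, -0.24, 0.6, -0.35, -0.62],
[0.0, 0.16, 3.01, -0.28, 0.6, -0.35, -0.62],
[0.0, -0.0, 1.73, -0.0, -0.0, -0.0, 0.0],
[0.0, -0.0, 1.73, -0.0, -0.0, -0.0, 0.0],
[0.0, -0.0, 1.73, -0.0, -0.0, -0.0, 0.0]]]
```

```bash
python3 -m creep '[[[0,0.1,2,-0.2,0.6,0,-0.6],[0,0.2,2,-0.2,0.6,-0.3,-0.6],[0,0.1,2,-0.2,0,0,0],[0,0,1.5,0,0,0,0],[0,0,0.5,0,0,0,0],[0,0,0,0,0,0,0],[0,0,0,0,0,0,0],[0,0,0,0,0,0,0]]]'
python3 - <<'E'
from h import *
c=cam('wrist');show();plan([([.4415,-.0045,.048],yaw(1.8),2)])
W=wpts(c);f=c['frame'].astype(int)
m=(W[...,2]>.054)&(W[...,2]<.075)&(abs(W[...,0]-.44)<.025)&(abs(W[...,1])<.08)&(f.max(2)<70)
v,u=np.nonzero(m);P=onplane(c,np.c_[u,v],np.array([0,0,.064]),np.array([0,0,1.]))
print(len(P),cv2.minAreaRect(P[:,:2].astype(np.float32)));print(u.min(),u.max(),v.min(),v.max())
E
```

```text
t: 4.25
tool_pos: [0.4436, 0.0002, 0.0875]
orientation: [-1.58, -0.027, 0.023]
force: [-0.1, 0.0, 0.1]
opening: 0.0932
t 4.3 [4.438e-01 2.000e-04 8.760e-02] 
 [[ 0.999  0.003 -0.032]
 [ 0.032 -0.009  0.999]
 [ 0.003 -1.    -0.009]] [-0.2 -0.7  0.5] 0.09301977804418524 [-0.11 -0.19  2.07 -0.01  1.26 -0.14]
[[[0.0, -0.13, 1.98, -0.21, 0.26, 0.01, 0.09],
[0.0, -0.13, 1.98, -0.22, 0.26, 0.01, 0.09]]]
3531 ((0.4404527544975281, 0.0006449781358242035), (0.015413820743560791, 0.10271907597780228), 2.757784128189087)
300 327 155 301
```

```bash
python3 -m creep '[[[0,-0.2,1.5,-0.2,0.3,0,0.1],[0,-0.1,1.5,-0.2,0.2,0,0],[0,0,1,0,0,0,0],[0,0,0,0,0,0,0],[1,0,0,0,0,0,0],[1,0,0,0,0,0,0],[1,0,0,0,0,0,0],[1,0,0,0,0,0,0]]]' 20
python3 - <<'E'
from h import *
show()
E
```

```text
t: 5.1
tool_pos: [0.4422, -0.0049, 0.0466]
orientation: [-1.571, -0.028, 0.021]
force: [-0.2, 0.2, -0.0]
opening: 0.0655
t 5.1 [ 0.4422 -0.0049  0.0466] 
 [[ 1.     0.004 -0.031]
 [ 0.031 -0.     1.   ]
 [ 0.004 -1.    -0.   ]] [-0.2  0.2 -0. ] 0.06548747752363111 [-0.13 -0.13  2.1   0.    1.17 -0.16]
```

Fingers close slowly. Keep closing, with a firmer grip.

```bash
python3 -m creep '[[[1,0,0,0,0,0,0],[1,0,0,0,0,0,0],[1,0,0,0,0,0,0],[1,0,0,0,0,0,0],[1,0,0,0,0,0,0],[1,0,0,0,0,0,0],[1,0,0,0,0,0,0],[1,0,0,0,0,0,0]]]' 45
python3 - <<'E'
from h import *
show()
E
```

```text
t: 5.9
tool_pos: [0.4428, -0.005, 0.0476]
orientation: [-1.571, -0.029, 0.02]
force: [-0.8, -0.1, 0.4]
opening: 0.0158
t 5.9 [ 0.4428 -0.005   0.0476] 
 [[ 0.999  0.006 -0.031]
 [ 0.031 -0.001  1.   ]
 [ 0.006 -1.    -0.001]] [-0.8 -0.1  0.4] 0.015752714489315974 [-0.13 -0.13  2.1   0.    1.17 -0.16]
```

```bash
python3 - <<'E'
from h import *
plan([([.4428,-.005,.13],Ro.from_rotvec(readout.read_state()['orientation']),3),([.575,-.12,.2],tilt(25.7),10)],1)
E
```

```text
[[[1.0, 0.01, -2.75, -0.0, 0.0, 0.0, 0.0],
[1.0, 0.01, -2.75, -0.0, 0.0, 0.0, 0.0],
[1.0, 0.01, -2.75, -0.0, 0.0, 0.0, 0.0],
[1.0, 1.29, -0.69, -1.19, 0.62, 2.69, -2.93],
[1.0, 1.38, -0.64, -1.12, 0.62, 2.69, -2.93],
[1.0, 1.46, -0.58, -1.05, 0.62, 2.69, -2.93],
[1.0, 1.53, -0.51, -0.97, 0.62, 2.69, -2.93],
[1.0, 1.6, -0.44, -0.89, 0.62, 2.69, -2.93]]]
[[[1.0, 1.66, -0.37, -0.81, 0.62, 2.69, -2.93],
[1.0, 1.72, -0.29, -0.73, 0.62, 2.69, -2.93],
[1.0, 1.76, -0.21, -0.65, 0.62, 2.69, -2.93],
[1.0, 1.8, -0.12, -0.56, 0.62, 2.69, -2.93],
[1.0, 1.83, -0.03, -0.47, 0.62, 2.69, -2.93]]]
```

```bash
python3 -m creep '[[[1,0,-2,0,0,0,0],[1,0,-3,0,0,0,0],[1,0,-3,0,0,0,0],[1,1.3,-0.7,-1.2,0.6,2.7,-2.9],[1,1.4,-0.6,-1.1,0.6,2.7,-2.9],[1,1.5,-0.6,-1,0.6,2.7,-2.9],[1,1.5,-0.5,-1,0.6,2.7,-2.9],[1,1.6,-0.4,-0.9,0.6,2.7,-2.9]]]' 45
python3 - <<'E'
from h import *
show();plan([([.575,-.12,.2],tilt(25.7),5)],1)
E
```

```text
t: 6.7
tool_pos: [0.5071, -0.0621, 0.1614]
orientation: [-1.496, -0.036, -0.363]
force: [-0.6, 0.7, -1.8]
opening: 0.0161
t 6.7 [ 0.5071 -0.0621  0.1614] 
 [[ 0.946  0.258  0.198]
 [-0.213  0.031  0.977]
 [ 0.245 -0.966  0.085]] [-0.6  0.7 -1.8] 0.01606537329466829 [-0.3  -0.33  2.07  0.12  1.17 -0.12]
[[[1.0, 1.72, -0.43, -0.8, 0.64, 2.61, -2.97],
[1.0, 1.78, -0.35, -0.71, 0.64, 2.61, -2.97],
[1.0, 1.82, -0.26, -0.63, 0.64, 2.61, -2.97],
[1.0, 1.86, -0.18, -0.54, 0.64, 2.61, -2.97],
[1.0, 1.89, -0.08, -0.45, 0.64, 2.61, -2.97]]]
```

```bash
python3 -m creep '[[[1,1.7,-0.4,-0.8,0.6,2.6,-3],[1,1.8,-0.4,-0.7,0.6,2.6,-3],[1,1.8,-0.3,-0.6,0.6,2.6,-3],[1,1.9,-0.2,-0.5,0.6,2.6,-3],[1,1.9,0,-0.5,0.6,2.6,-3],[1,0,0,0,0,0,0],[1,0,0,0,0,0,0],[1,0,0,0,0,0,0]]]'
python3 - <<'E'
from h import *
c=cam('wrist');s=readout.read_state();show(s);np.savez('pics/w3',**c)
n=np.array([-.5,0,.866]);seat=np.array([.6365,-.121,.0885])
plan([(seat+.085*n,tilt(25.7),4)],1,s)
save('w3',c['frame'])
# handle axis in tool frame from bar top (tool y = -.0164+... ) 
W=wpts(c);R=Ro.from_rotvec(s['orientation']).as_matrix();L=(W-s['tool_pos'])@R
m=(abs(L[...,0])<.03)&(abs(L[...,2])<.08)&(L[...,1]>-.03)&(L[...,1]<.06)&(c['frame'].max(2)<80)
print(m.sum());q=L[m];print(np.percentile(q,[1,50,99],axis=0).round(4))
E
```

```text
t: 7.5
tool_pos: [0.5736, -0.1227, 0.1968]
orientation: [-1.39, -0.052, -0.744]
force: [0.8, 0.3, -2.6]
opening: 0.0155
t 7.55 [ 0.5735 -0.1225  0.1967] 
 [[ 0.775  0.501  0.385]
 [-0.442 -0.005  0.897]
 [ 0.451 -0.865  0.218]] [ 0.2  0.5 -3.5] 0.01532232642745797 [-0.43 -0.36  2.1   0.25  0.94 -0.07]
[[[1.0, -0.01, 1.01, 0.04, 0.06, -0.14, 0.05],
[1.0, -0.01, 1.01, 0.04, 0.06, -0.14, 0.05],
[1.0, -0.01, 1.01, 0.04, 0.06, -0.14, 0.05],
[1.0, -0.01, 1.01, 0.04, 0.06, -0.14, 0.05]]]
5787
[[-0.0192 -0.0245 -0.0515]
 [-0.0007 -0.0154  0.0164]
 [ 0.0163  0.0395  0.0549]]
```

View pics/w3.png

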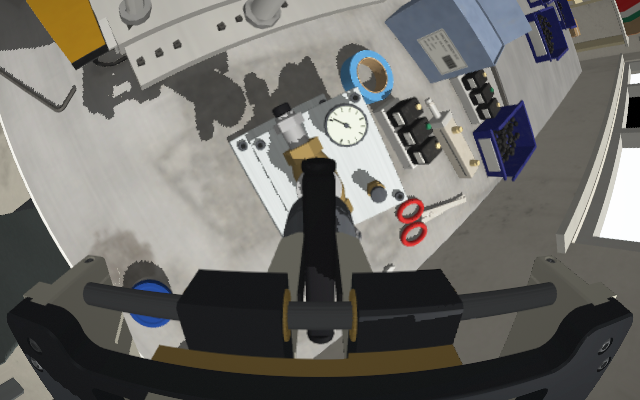

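The wrist view shows the bar held in the jaws from (318,160) to (318,335). Its far end lies 55 mm from the TCP, so it is centred, and it points at the valve. Next is the approach to 15 mm above the spindle end.

```bash
python3 -m creep '[[[1,0,1,0,0,-0.1,0],[1,0,1,0,0.1,-0.1,0.1],[1,0,1,0,0.1,-0.1,0.1],[1,0,0.8,0.1,0,-0.1,0],[1,0,0.2,0,0,0,0],[1,0,0,0,0,0,0],[1,0,0,0,0,0,0],[1,0,0,0,0,0,0]]]' 45
python3 - <<'E'
from h import *
c=cam('side');s=readout.read_state();show(s)
n=np.array([-.5,0,.866]);seat=np.array([.6365,-.121,.0885])
plan([(seat+.085*n,tilt(25.7),1),(seat+.0476*n,tilt(25.7),6)],1,s)
save('s3',cv2.resize(c['frame'][170:300,230:370],None,fx=4,fy=4,interpolation=cv2.INTER_CUBIC))
E
```

```text
t: 8.35
tool_pos: [0.5947, -0.1197, 0.1566]
orientation: [-1.389, -0.055, -0.729]
force: [-0.2, -1.0, -1.4]
opening: 0.0155
t 8.4 [ 0.5948 -0.1197  0.1568] 
 [[ 0.783  0.496  0.375]
 [-0.433  0.002  0.901]
 [ 0.446 -0.869  0.217]] [ 0.6 -0.1 -2.2] 0.015458727597549335 [-0.4  -0.25  2.08  0.27  0.85 -0.08]
[[[1.0, 0.23, -0.5, -0.03, -0.0, 0.02, -0.33],
[1.0, 0.0, 0.62, 0.0, -0.0, -0.0, -0.0],
[1.0, 0.0, 0.62, 0.0, -0.0, -0.0, -0.0],
[1.0, 0.0, 0.62, 0.0, -0.0, -0.0, -0.0],
[1.0, 0.0, 0.62, 0.0, -0.0, -0.0, -0.0],
[1.0, 0.0, 0.62, 0.0, -0.0, -0.0, -0.0],
[1.0, 0.0, 0.62, 0.0, -0.0, -0.0, -0.0]]]
```

View pics/s3.png

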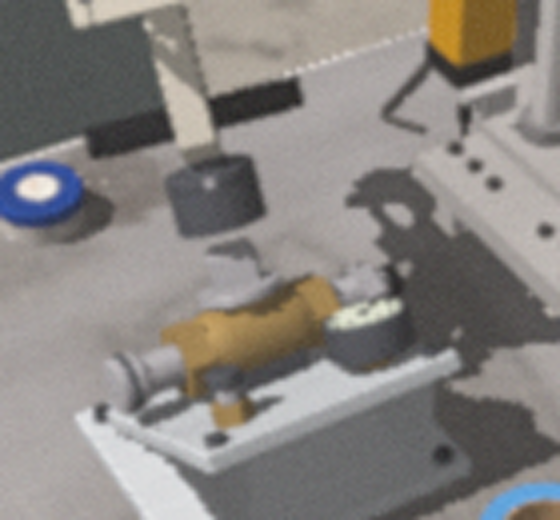

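The side view shows the hub just above the spindle tip and lined up with it to within about 2 mm, and the plan carries that x correction. I'll push on.

```bash
python3 -m creep '[[[1,0.2,0.2,0,0,0,-0.3],[1,0,0.3,0,0,0,0],[1,0,0.5,0,0,0,0],[1,0,0.6,0,0,0,0],[1,0,0.6,0,0,0,0],[1,0,0.4,0,0,0,0],[1,0,0,0,0,0,0],[1,0,0,0,0,0,0]]]' 45
python3 - <<'E'
from h import *
s=readout.read_state();show(s)
n=np.array([-.5,0,.866]);seat=np.array([.6365,-.121,.0885]);R=Ro.from_rotvec(s['orientation'])
print('height of hub over seat mm',1000*((s['tool_pos']-seat)@n-.0476),'force in tool',R.inv().apply(s['force']),s['wrist_torque'])
plan([(seat+.0476*n,tilt(25.7),1)],1,s)
E
```

```text
t: 9.2
tool_pos: [0.6105, -0.1207, 0.1335]
orientation: [-1.389, -0.059, -0.734]
force: [0.9, -0.5, -1.5]
opening: 0.0156
t 9.2 [ 0.6105 -0.1207  0.1335] 
 [[ 0.78   0.5    0.375]
 [-0.433 -0.     0.901]
 [ 0.451 -0.866  0.217]] [ 0.9 -0.5 -1.5] 0.01564118855259192 [-0.39 -0.18  2.07  0.27  0.78 -0.09]
height of hub over seat mm 4.353054948164084 force in tool [ 0.23730112  1.69838444 -0.47292015] [-0.11503583  0.51899978  0.00997896]
[[[1.0, 0.02, 0.44, -0.02, 0.0, 0.02, 0.0]]]
```

```bash
python3 -m creep '[[[1,0,0.2,0,0,0,0],[1,0,0.2,0,0,0,0],[1,0,0.1,0,0,0,0],[1,0,0.1,0,0,0,0],[1,0,0.1,0,0,0,0],[1,0,0.1,0,0,0,0],[1,0,0,0,0,0,0],[1,0,0,0,0,0,0]]]' 45
cat > chk.py <<'E'
from h import *
s=readout.read_state();show(s)
n=np.array([-.5,0,.866]);seat=np.array([.6365,-.121,.0885]);R=Ro.from_rotvec(s['orientation']);x=R.as_matrix()[:,0]
print('hub-seat mm',1000*((s['tool_pos']-seat)@n-.0476),'F tool',R.inv().apply(s['force']).round(1),'T tool',R.inv().apply(s['wrist_torque']).round(2),'theta',np.degrees(np.arctan2(-x[1],x@[.866,0,.5])),'lateral',(s['tool_pos']-seat-n*((s['tool_pos']-seat)@n)).round(4))
E
python3 chk.py
```

```text
t: 10.0
tool_pos: [0.613, -0.1211, 0.1312]
orientation: [-1.391, -0.06, -0.73]
force: [-0.4, 0.7, -2.2]
opening: 0.0159
t 10.0 [ 0.613  -0.1211  0.1312] 
 [[ 0.783  0.498  0.373]
 [-0.431  0.     0.903]
 [ 0.449 -0.867  0.215]] [-0.4  0.7 -2.2] 0.015877238081783214 [-0.39 -0.17  2.06  0.27  0.78 -0.09]
hub-seat mm 1.1136855161533386 F tool [-1.6  1.8  0. ] T tool [-0.34 -0.03  0.6 ] theta 25.504352000925746 lateral [ 0.0009 -0.0001  0.0005]
```

```bash
python3 -m creep '[[[1,0,0.2,0,0,0,0],[1,0,0.2,0,0,0,0],[1,0,0.2,0,0,0,0],[1,0,0.2,0,0,0,0],[1,0,0.3,0,0,0,0],[1,0,0.3,0,0,0,0],[1,0,0.3,0,0,0,0],[1,0,0.3,0,0,0,0]]]' 45
python3 chk.py
```

```text
t: 10.8
tool_pos: [0.6141, -0.1211, 0.1309]
orientation: [-1.398, -0.056, -0.706]
force: [-55.7, 6.2, 45.4]
opening: 0.0161
t 10.8 [ 0.6141 -0.1211  0.1309] 
 [[ 0.796  0.483  0.364]
 [-0.419  0.005  0.908]
 [ 0.437 -0.876  0.206]] [-55.7   6.2  45.4] 0.016120128763589456 [-0.39 -0.15  2.04  0.26  0.8  -0.1 ]
hub-seat mm 0.34706330256994294 F tool [-27.2 -66.6  -5.3] T tool [-1.22  0.04  5.11] theta 24.763922533084852 lateral [ 0.0016 -0.0001  0.0009]
```

Home: 66 N axial reaction, with the hub within about 0.4 mm of the seat. I'll ease off and start turning.

```bash
python3 -m creep '[[[1,0,-0.1,0,0,0,-0.8],[1,0,0,0,0,0,0],[1,0,0.1,0,0,3,0],[1,0,0.1,0,0,5,0],[1,0,0.1,0,0,5,0],[1,0,0.1,0,0,5,0],[1,0,0.1,0,0,5,0],[1,0,0,0,0,0,0]]]' 45
python3 chk.py; python3 - <<'E'
from h import *
n=np.array([-.5,0,.866]);seat=np.array([.6365,-.121,.0885])
plan([(seat+.0476*n+[.0009,0,.0005],tilt(70),6)],1)
E
```

```text
t: 11.6
tool_pos: [0.6134, -0.1204, 0.131]
orientation: [-1.227, 0.263, -0.987]
force: [0.1, 0.0, -4.6]
opening: 0.0158
t 11.6 [ 0.6134 -0.1204  0.131 ] 
 [[ 0.58   0.488  0.652]
 [-0.748  0.002  0.664]
 [ 0.323 -0.873  0.366]] [ 0.1  0.  -4.6] 0.015759075067892238 [-0.39 -0.16  2.05  0.26  0.79  0.32]
hub-seat mm 0.7762276521880787 F tool [-1.5  4.1 -1.6] T tool [-0.59 -0.12  0.44] theta 48.40153446114655 lateral [0.0011 0.0006 0.0006]
[[[1.0, 0.01, 0.01, -0.01, 0.1, 3.6, -0.08],
[1.0, 0.01, 0.01, -0.01, 0.1, 3.6, -0.08],
[1.0, 0.01, 0.01, -0.01, 0.1, 3.6, -0.08],
[1.0, 0.01, 0.01, -0.01, 0.1, 3.6, -0.08],
[1.0, 0.01, 0.01, -0.01, 0.1, 3.6, -0.08],
[1.0, 0.01, 0.01, -0.01, 0.1, 3.6, -0.08]]]
```

Works nicely. Continue to the stop (about 43° more).

```bash
python3 -m creep '[[[1,0,0.1,0,0.1,5,-0.1],[1,0,0.1,0,0.1,5,-0.1],[1,0,0.1,0,0.1,5,-0.1],[1,0,0.1,0,0.1,5,-0.1],[1,0,0.1,0,0.1,5,-0.1],[1,0,0.1,0,0.1,5,0],[1,0,0.1,0,0,5,0],[1,0,0,0,0,0,0]]]' 45
python3 chk.py
```

```text
t: 12.4
tool_pos: [0.6134, -0.1205, 0.131]
orientation: [-0.885, 0.747, -1.357]
force: [-0.9, 0.1, -3.5]
opening: 0.0157
t 12.4 [ 0.6134 -0.1205  0.131 ] 
 [[ 0.086  0.492  0.867]
 [-0.995  0.001  0.098]
 [ 0.048 -0.871  0.489]] [-0.9  0.1 -3.5] 0.015692647953700154 [-0.39 -0.16  2.05  0.27  0.79  0.94]
hub-seat mm 0.7787399804593392 F tool [-0.3  2.6 -2.5] T tool [-0.87 -0.05  0.14] theta 84.35558476455546 lateral [0.0011 0.0005 0.0006]
```

```bash
python3 -m creep '[[[1,0,0.1,0,0,3,0],[1,0,0.1,0,0,3,0],[1,0,0.1,0,0,3,0],[1,0,0.1,0,0,3,0],[1,0,0.1,0,0,3,0],[1,0,0.1,0,0,3,0],[1,0,0.1,0,0,3,0],[1,0,0.1,0,0,3,0]]]' 45
python3 chk.py
```

```text
t: 13.2
tool_pos: [0.615, -0.121, 0.1316]
orientation: [-0.608, 1.073, -1.563]
force: [-20.0, 2.5, 14.9]
opening: 0.0171
t 13.2 [ 0.615  -0.121   0.1316] 
 [[-0.277  0.485  0.829]
 [-0.948  0.001 -0.317]
 [-0.155 -0.874  0.46 ]] [-20.    2.5  14.9] 0.017122864799818043 [-0.38 -0.15  2.04  0.26  0.8   1.37]
hub-seat mm 0.5062504975247711 F tool [  0.9 -22.7 -10.5] T tool [-2.08 -1.03 -0.25] theta 108.49526608399299 lateral [0.0026 0.     0.0015]
```

The stop is reached: there is about 1 N m of reaction, and the pads have over-rotated to 108° with the opening grown to 17 mm. I'll back the wrist off to about 93° to realign the pads before letting go.

```bash
python3 -m creep '[[[1,-0.05,0,0,0,-4,0],[1,-0.05,0,0,0,-4,0],[1,-0.1,0,0,0,-4,0],[1,0,0,0,0,-2,0],[1,0,0,0,0,0,0],[1,0,0,0,0,0,0],[1,0,0,0,0,0,0],[1,0,0,0,0,0,0]]]' 30
python3 chk.py
```

```text
t: 14.0
tool_pos: [0.6159, -0.1206, 0.1321]
orientation: [-0.785, 0.882, -1.443]
force: [-6.5, 0.1, 3.2]
opening: 0.0163
t 14.0 [ 0.6159 -0.1206  0.1321] 
 [[-0.061  0.484  0.873]
 [-0.998 -0.001 -0.069]
 [-0.033 -0.875  0.483]] [-6.5  0.1  3.2] 0.016341271133394272 [-0.38 -0.15  2.04  0.25  0.8   1.12]
hub-seat mm 0.43826915171300135 F tool [ 0.2 -5.9 -4.1] T tool [-1.19  0.03  0.02] theta 93.94098195544106 lateral [0.0034 0.0004 0.002 ]
```

```bash
python3 -m creep '[[[0.5,0,0,0,0,0,0],[0.5,0,0,0,0,0,0],[0.5,0,0,0,0,0,0],[0.5,0,0,0,0,0,0],[0.5,0,0,0,0,0,0],[0.5,0,0,0,0,0,0],[0.5,0,0,0,0,0,0],[0.5,0,0,0,0,0,0]]]' 30
python3 chk.py
python3 -m creep '[[[0.5,0,-1,0,0,0,0],[0.5,0,-1.5,0,0,0,0],[0.5,0,-2,0,0,0,0],[0.5,0,-2,0,0,0,0],[0.5,0,-2,0,0,0,0],[0.5,0,-2,0,0,0,0],[0.5,0,-1,0,0,0,0],[0.5,0,0,0,0,0,0]]]'
python3 - <<'E'
from h import *
n=np.array([-.5,0,.866]);ex=np.array([.866,0,.5]);seat=np.array([.6365,-.121,.0885])
c=cam('wrist');np.savez('pics/w4',**c);save('w4',c['frame']);W=wpts(c);D=W-seat;show()
f=c['frame']
m=(abs(D@ex)<.07)&(abs(D[...,1])<.07)&(D@n>.055)&(D@n<.072)&(f.max(2)<90)
v,u=np.nonzero(m);P=onplane(c,np.c_[u,v],seat+.064*n,n)-seat;A=np.c_[P@ex,P[:,1]].astype(np.float32)
print(len(A),'bar top height',np.median(D[m]@n),cv2.minAreaRect(A))
q=D[m];q=q-q.mean(0);k=np.linalg.svd(q,full_matrices=False)[2][2];k*=np.sign(k[2]);print('bar top normal',k)
E
```

```text
t: 14.8
tool_pos: [0.6185, -0.1215, 0.1343]
orientation: [-0.782, 0.878, -1.445]
force: [-1.3, -0.2, 0.8]
opening: 0.0466
t 14.8 [ 0.6185 -0.1215  0.1343] 
 [[-0.061  0.488  0.871]
 [-0.998 -0.002 -0.069]
 [-0.031 -0.873  0.487]] [-1.3 -0.2  0.8] 0.046563615967716104 [-0.38 -0.15  2.03  0.25  0.79  1.12]
hub-seat mm 1.0713093368563271 F tool [ 0.3 -1.3 -0.7] T tool [-0.33  0.08 -0.  ] theta 93.93527113069295 lateral [ 0.0064 -0.0005  0.0037]
t: 15.6
tool_pos: [0.5583, -0.121, 0.2416]
orientation: [-0.783, 0.877, -1.446]
force: [-0.3, 0.3, -0.1]
opening: 0.0467
t 15.65 [ 0.5584 -0.1209  0.2409] 
 [[-0.061  0.488  0.871]
 [-0.998 -0.003 -0.068]
 [-0.031 -0.873  0.487]] [ 0.4  0.1 -0.4] 0.04697323431630206 [-0.43 -0.43  2.06  0.24  1.06  1.14]
1965 bar top height 0.06378670968715149 ((-0.0002731047570705414, -7.249787449836731e-05), (0.016293879598379135, 0.11030828207731247), 89.95413970947266)
bar top normal [-0.49617773 -0.00498458  0.86820667]
```

View pics/w4.png

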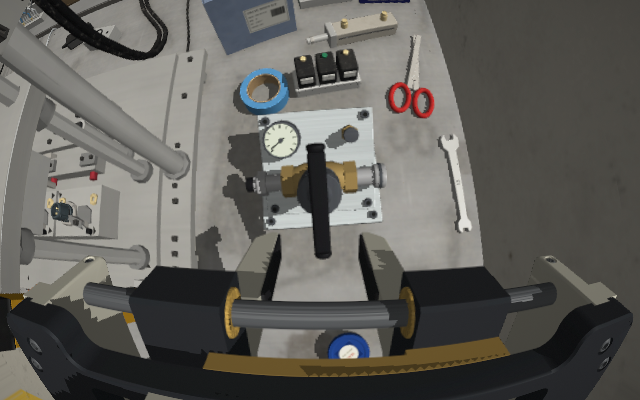

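The last view shows the bar at (318,200), straight across the pipe, with the gripper clear. The bar top is at 63.8 mm over the seat (64 nominal), 0.3 mm off centre, at 90.0°, and its normal is within 0.4° of the axis. I'm handing it in.

```bash
python3 -c "
from plant import robot
print(robot.close_job())"
```

```text
the job is handed in; nothing more can be done
None
```

The handle is fitted on the valve, the valve is turned shut, and the job is handed in at about 15.7 s of robot time. I gripped the T-handle by its bar, lined its slot up with the spindle at about 25.7°, and pushed it home, with a reaction of about 66 N along the axis. Then I turned it clockwise to the stop, let go and backed off.

**Last checks (wrist camera):**
- **Height:** the bar's top is 63.8 mm above the seat, against 64 mm nominal, so the hub is home.
- **Centring and tilt:** the bar is 0.3 mm off centre, and its axis is within about 0.4° of the spindle's.
- **Shut position:** the bar stands at 90.0° across the pipe. The spindle's own angle could not be read. Allowing for the 0.05 rad of play, it is at least about 1.52 rad.
- **Gripper:** it is open and touching nothing.

**Not clean or not measured:**
- At the stop the wrist over-turned to 108°, with the bar slipping in the pads at about 1 N m. I turned it back to about 94° and the torque fell to zero before I let go.
- While gripped, the tool drifted up to 4 mm along the bar, but the final picture shows the handle centred.
- I did not measure the bystanders again at the end. No unexpected contact forces showed during the moves.

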